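Tamp a glaze test tile down under the catches of a sprung tile press

ROBOT

A 6-joint arm with a two-finger parallel gripper is mounted at the origin on the work surface; the furniture and walls round the work are solid. World frame = base frame: x ahead of the robot, y to its left, z up, the work surface at z = 0. Lengths are in m, angles in rad, forces in N, time in s.
With the tool pointing down it reaches from about 0.425 to 0.95 m from the base axis. Payload 3.5 kg.
Tool frame: the origin (TCP) lies at the very end of the fingers, on their centre line; the grasp point (between the pads) lies 19 mm behind it (grip_depth is the distance from the TCP to the grasp point, in m); x points along the fingers, z is the direction in which the jaws open and shut, and the axes are right-handed (so a half turn about x gives the same grasp; the last joint's range is limited). The gripper opens to 85 mm and grips with 20 to 120 N. Pads are 22 mm wide; open, the fingers measure 114 mm over their backs; the gripper's body (76 mm by 85 mm) begins 54 mm behind the grasp point. The pads swing forward as they close: fully open they stand 13 mm farther back than shut.
Start: joints at [-1.296, 0.286, 1.577, -0, 1.279, -0.15], TCP at [0.278, -0.615, 0.231] pointing down, gripper open.
Joint ranges: [-2.77, 2.77], [-0.9, 2.22], [0.21, 2.48], [-1.53, 4.67], [0.24, 2.81], [-2.84, 2.84]. Speed limits (rad/s): [2.79, 2.79, 3.14, 3.14, 3.14, 3.14].

INTERFACE

Orientations are given as a unit quaternion [x, y, z, w].
In Python, from plant import get_state, read_camera, calibration, sign_off, recognise, grip_depth gives the robot as it stands. The module is installed in compiled form; this text tells all that it offers.
- The arm moves only by the tool servo_tool, never from a script. Its argument "deltas" is a list that holds one entry, the list of rows, each a list of 4 numbers: the shift along the world's x, y, z scaled (see below), then the turn about the world's z scaled (see below). In form: [[[tx, ty, tz, spin], ...]]. A call has exactly 5 rows; each row is the pose to reach, as a shift and turn from the pose commanded when the call began; what a row does not reach only later rows make up. The controller multiplies each number of a shift by 10 cm and each number of a turn by 90 degrees. A row lasts 1/10 s, in which the tool goes at most 50 mm and 8.59 degrees, less where a joint would pass 70% of its speed; a pose out of reach is approached as far as the arm can. A call with a number of a shift or a turn outside -1 to 1 is refused whole. A call with a gripper value outside its range is refused whole. "claw" is the gripper's target within -1 to 1 (fully open at 1, half-way at 0, shut at -1), set as the call begins (left out, the last holds). The fingers move at their own pace and stop on an object; "force" is the grip in N (left out, the last holds). Time passes only in rows, so rows that repeat a pose let the fingers close, or fill a call up. It gives the time, the measured TCP pose, the force and the opening at its end, in the units of the state.
- get_state(): the state, without advancing time (a new reading comes with each control period).
- read_camera(name): name is "scene" or "top"; returns the picture (400x640x3 uint8, blue, green, red); there is no depth.
- calibration(name): a dict with "intrinsics" (3x3 intrinsics, pixels), "R" (3x3) and "t" (3): a world point X has camera coordinates R X + t. Camera axes: x right, y down, z forward; pixel columns grow to the right and rows downward; lengths in m; the calibration is good to about 2 mm. A picture is of the moment at which its call begins. calibration takes no time and is no camera call.
- sign_off(): hands the job in, once; it reports no verdict.
Trained networks look in the newest picture that a camera, given by its name, has taken for a name from the list of things; names that differ only in an ending like _2 or _b are one class to them, and where a whole thing is asked for, a point or a joint stands for the part that bears it (a point fixed in the world has none). Each returns a list of dicts, best first, with "p" (0 to 1); they miss things now and then, are a little off and sometimes report something else, mostly with a low value. They report only what shows in the picture. A call takes as long as a camera call. They do not tell look-alikes from the thing itself.
- recognise(camera, query): "at" ([x, y, z] in m, in world coordinates, good to about 4 mm: the middle of the surface that is visible of it).
The state is a dict: "time": time; "qpos": joint angles; "dq": joint speeds; "joint_efforts": joint torques, N m; "eef_pos": TCP position; "tcp_rot": TCP orientation; "contact_force": force on the tool from outside, world axes, zero at the start; "wrist_torque": the same for the moment, N m; "opening": opening from 0.0 (shut) to 1.0 (fully open).
Only numpy, scipy, OpenCV 4.12 (cv2) and the standard library are available. Lean on these libraries where they do the work, as an engineer would, in place of code of your own. Each camera call takes 0.05 s, during which the arm holds its last target. There are 200 camera calls.

TASK

Take the wooden-handled tamper from its dock and use it, not the fingers, to press the amber test tile squarely down in the sprung tile press until it bottoms out level and both brass catches snap over its ends; hold it there a moment. The tile is brittle, so go down very slowly and press no harder than it takes to feel the stop. Then put the tamper gently back in its dock, standing upright, with the tile left held down level, and leave the jars and cup alone.

Things in the scene. Friction and masses are not known exactly. Their poses are not given: they have to be found in the camera images.
- tile_press: Fixed tile press: green base 150 (x) x 84 (y) x 10 mm with an aluminium guide frame round an open pocket; wall tops 51 mm above the origin. Origin: centre of the underside, on the work surface; z up; x along the pocket's long side. A sprung steel plate in the pocket carries the tile. Grey catch housings and black pull knobs outside the frame reach 78 mm from the origin along x, below 51 mm.
- pocket_mouth (a point): Centre of the pocket's mouth, level with the wall tops; axes as the press. Pocket 68 (x) x 38 (y) mm. Lower down a brass spring catch (22 mm wide, sloped on top, flat below) reaches in at each x end, 60 mm free between them; below are fixed ledges, the stop. Ledges and catches are set to a depth that differs each time and is not reported: tile travel to the ledges is 19 to 31 mm.
- sprung_plate (a joint): Plate's travel down, m; 0 = up at rest (plate top, tile underside 45 mm above the press's origin). Spring: 4 N at 0, plus 200 N/m (about 10 N low down). Off-centre pushes tip it up to 7 degrees. Catches resist from 14 to 9 mm short of the ledges (up to 10 N more) and snap over 1.5 mm short; at the ledges force rises sharply. Released earlier it springs back; caught, it stays 17 to 30 mm down.
- amber_tile: Loose test tile, pale with an amber field, 66 x 36 x 6 mm; origin: centre of its underside, z up, x along its length. It starts lying on the sprung plate in the pocket, its top about flush with the wall tops, with 1 mm play all round. Brittle: about 20 N from the tamper is plenty, over 30 N may break it; meeting the stop faster than about 6 mm/s jolts it by more than a wrist reading shows.
- tamper: Loose tamper, 74 mm tall, about 0.25 kg, upright in the dock at the start. Origin: centre of its flat underside; z up; x along its length. Foot 52 (x) x 28 (y) mm, 14 mm thick, black rubber face; narrow metal neck. It enters the pocket with its x along the press's x (either way round), leaving 4 mm to the catches at each end and 5 mm to the side walls.
- tamper_handle (a point): Centre of the tamper's wooden handle, 55 mm above the tamper's underside; axes as the tamper. The handle is 46 (x) x 22 (y) mm and spans 36 to 74 mm above the underside; grip it across the 22 mm (fingers closing along y).
- dock: Fixed wooden tray for the tamper, 84 (x) x 60 (y) x 17 mm, with a recess 64 (x) x 40 (y) mm whose floor is 8 mm above the origin. Origin: centre of the underside; x along its length.
- black_jar: Bystander: underglaze jar with black cap, 48 mm across, 68 mm tall; origin: centre of the underside.
- mauve_jar: Bystander: underglaze jar with mauve cap, 48 mm across, 68 mm tall; origin: centre of the underside.
- green_cup: Bystander: small green pinch cup, 66 mm across, 57 mm tall; origin: centre of the underside.
Not all that is in view belongs to the job. What is shaped like the amber_tile but red or turquoise is not meant.

How it is judged:
On the way, in this order (a step that is already met when the one before it is completed fails the run):
1. the tamper is lifted out of its dock (z of tamper in the frame of dock above 0.035 m), for 0.1 s.
2. the tamper presses the tile down level, at least 15 mm, with at least 4 N, for 0.15 s (contact force between tamper and amber_tile above 4 N and value of joint sprung_plate above 0.015 m and angle between amber_tile's own z axis and vertical below 0.05 rad), for 0.15 s.
At the end, for the whole second after the job is handed in: Both catches hold the tile down level (plate over 14.5 mm down, tile underside under 31 mm above the press origin, within 5 mm of its centre, tilt under 2.6 degrees); the tamper stands upright (3.4 degrees) on the floor of its dock, within 15 mm of its centre; both at rest (value of joint sprung_plate above 0.0145 m and z of amber_tile in the frame of tile_press below 0.031 m and horizontal distance between amber_tile and tile_press below 0.005 m and angle between amber_tile's own z axis and vertical below 0.045 rad and linear speed of each of amber_tile, tamper below 0.02 m/s and horizontal distance between tamper and dock below 0.015 m and z of tamper in the frame of dock below 0.012 m and angle between tamper's own z axis and vertical below 0.06 rad); the robot touches nothing.
It fails at once if the tamper pushes on the tile with more than 35 N (contact force between tamper and amber_tile above 35 N).
It fails at once if the fingers push on the tile (contact force between the fingers and amber_tile above 2 N).
It fails at once if the tamper is driven into the press's frame or catches with more than 45 N, or banged into the dock with more than 80 N (contact force between tamper and tile_press above 45 N or contact force between tamper and dock above 80 N).
It fails at once if a jar or the cup is pushed more than 30 mm (distance of any of black_jar, mauve_jar, green_cup from where it was at the start of the episode above 0.03 m).
It also fails if it takes over 61 s, if anything falls off the work surface, if the arm or the gripper's body presses on something with over 40 N, if the wrist force passes 120 N, or if a joint passes its speed limit or range.

## Working session

There is one attempt and no reset: what is moved stays moved. The work goes in short steps, Python scripts to look and compute and a tool call to move; the robot and the scene stay as the last step left them, time stands still between calls to the robot, and variables do not carry over. Pictures are saved under pics/ and viewed, about 8 in all and at most 12, crops included, and the job is handed in when it is done.

Besides the shell and the picture viewer there is one more tool, called after ">>>" in YAML: its name, and indented under it one key for each argument. servo_tool: Moves the arm, as the interface text tells. Its arguments: {"type":"object","properties":{"deltas":{"type":"array"},"claw":{"type":"number"},"force":{"type":"number"}},"required":["deltas"]}

```bash
mkdir -p pics; python3 - <<'E'
from plant import *
import cv2, numpy as np
print(grip_depth if not callable(grip_depth) else grip_depth())
for c in ("scene","top"):
    im=read_camera(c); cv2.imwrite(f"pics/{c}0.png",im)
    cal=calibration(c); print(c,np.round(cal["intrinsics"],1).tolist(),np.round(cal["R"],4).tolist(),np.round(cal["t"],4).tolist())
for c in ("scene","top"):
    for q in ("tamper","tamper_handle","dock","tile_press","amber_tile","black_jar","mauve_jar","green_cup"):
        print(c,q,[(np.round(d["at"],4).tolist(),round(d["p"],2)) for d in recognise(c,q)[:3]])
s=get_state(); print({k:np.round(v,4).tolist() for k,v in s.items()})
E
```

```text
0.0187
scene [[417.6, 0.0, 318.1], [0.0, 417.6, 202.5], [0.0, 0.0, 1.0]] [[0.7075, -0.7067, -0.0031], [-0.2895, -0.2859, -0.9135], [0.6446, 0.6472, -0.4069]] [-0.4169, 0.2236, 0.5358]
top [[501.1, 0.0, 329.1], [0.0, 501.1, 196.9], [0.0, 0.0, 1.0]] [[-0.0139, -0.9999, -0.0027], [-0.9933, 0.0141, -0.115], [0.1151, 0.0011, -0.9934]] [-0.0091, 0.5417, 1.1583]
scene tamper [([0.493, -0.2245, 0.0562], 0.94)]
scene tamper_handle [([0.4979, -0.2227, 0.0535], 0.56)]
scene dock [([0.4837, -0.2361, 0.01], 0.84)]
scene tile_press [([0.4887, 0.0977, 0.021], 0.78)]
scene amber_tile [([0.5012, -0.0297, 0.0052], 0.72), ([0.3447, 0.1186, 0.0036], 0.55)]
scene black_jar [([0.7023, -0.1327, 0.0409], 0.67)]
scene mauve_jar [([0.6973, -0.0421, 0.0403], 0.56)]
scene green_cup [([0.6922, 0.0732, 0.0357], 0.56)]
top tamper [([0.5083, -0.2128, 0.0798], 0.72)]
top tamper_handle [([0.5045, -0.2143, 0.081], 0.93)]
top dock [([0.508, -0.2049, 0.0194], 0.66)]
top tile_press [([0.4967, 0.1137, 0.0101], 0.55)]
top amber_tile [([0.5043, 0.1166, 0.0508], 0.84), ([0.5005, -0.0218, 0.0059], 0.81), ([0.3453, 0.1296, 0.0077], 0.75)]
top black_jar [([0.71, -0.1188, 0.0677], 0.63)]
top mauve_jar [([0.7075, -0.0304, 0.0695], 0.82), ([0.7135, 0.085, 0.0196], 0.54)]
top green_cup [([0.7103, 0.0875, 0.0212], 0.73)]
{'time': 0.9, 'qpos': [-1.296, 0.2863, 1.5767, -0.0, 1.2786, -0.15], 'dq': [0.0012, -0.0003, 0.001, 0.0009, -0.0007, -0.0004], 'joint_efforts': [0.0004, -40.5957, -29.2946, -0.0002, 0.0005, -0.0], 'eef_pos': [0.2782, -0.615, 0.2313], 'tcp_rot': [0.3833, 0.5942, -0.3834, 0.5942], 'contact_force': [-0.0569, -0.6263, -0.7477], 'wrist_torque': [-0.0058, 0.0092, -0.0224], 'opening': 1.0006}
```

```bash
python3 - <<'E'
import cv2,numpy as np
im=cv2.imread("pics/top0.png")
# crops: press and dock, x3
def px(X):
    from plant import calibration
    c=calibration("top");p=np.array(c["R"])@X+np.array(c["t"]);p=np.array(c["intrinsics"])@p;return p[:2]/p[2]
a=px([.5,.115,.05]);b=px([.507,-.21,.05]);print(a,b)
out=[]
for u,v in(a,b):
    u,v=int(u)-65,int(v)-65
    print(u,v);out.append(cv2.resize(im[v:v+130,u:u+130],None,fx=3,fy=3,interpolation=cv2.INTER_CUBIC))
cv2.imwrite("pics/crop0.png",np.hstack(out))
E
```

```text
[272.78094184 214.44129727] [412.34053367 209.48391694]
207 149
347 144
```

View pics/top0.png

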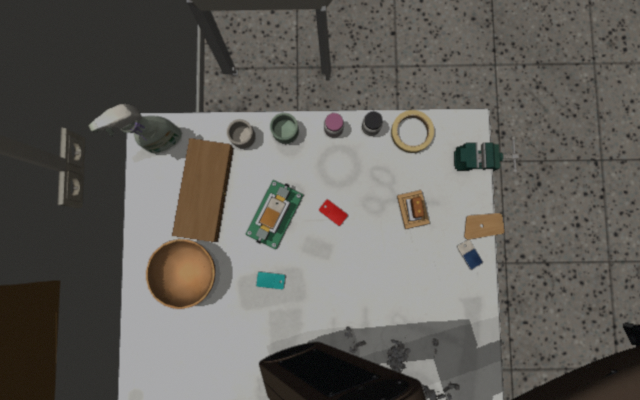

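View pics/crop0.png

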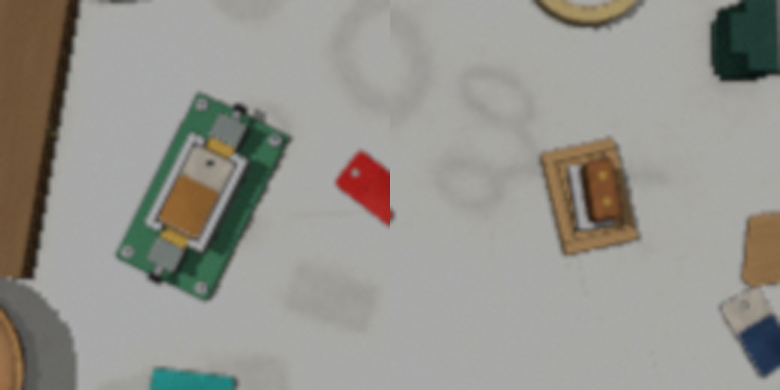

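View pics/scene0.png

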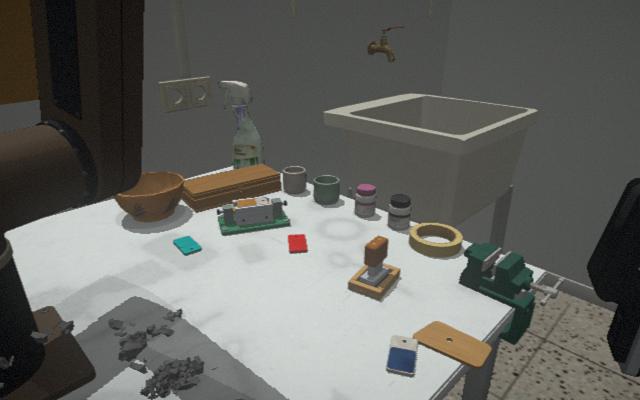

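The top view shows the press at about (272,214), turned, with the amber tile in its pocket. The tamper is in its dock at (413,209), the red decoy at (333,212) and the turquoise one at (271,280). In the crop I can see the corners of the base, frame, tray and handle, so I'll back-project them.

```bash
cat > h.py <<'E'
import cv2,numpy as np
from plant import *
def bp(uv,z,cam="top"):
    c=calibration(cam);K,R,t=[np.array(c[k]) for k in("intrinsics","R","t")]
    uv=np.atleast_2d(uv).astype(float)
    d=(np.linalg.inv(K)@np.c_[uv,np.ones(len(uv))].T).T@R; o=-R.T@t
    s=(z-o[2])/d[:,2]; return (o+s[:,None]*d)[:,:2]
def proj(X,cam="top"):
    c=calibration(cam);K,R,t=[np.array(c[k]) for k in("intrinsics","R","t")]
    p=(K@(R@np.atleast_2d(X).T+t[:,None])).T; return p[:,:2]/p[:,2:]
def rect(name,P):
    r=cv2.minAreaRect((P*1000).astype(np.float32)); c,(w,h),a=r
    if w<h: w,h,a=h,w,a+90
    a=(a+90)%180-90
    print(name,"centre",np.round(P.mean(0)if len(P)==4 else np.array(c)/1000,4),"size",round(w,1),round(h,1),"yaw",round(a,1))
E
python3 - <<'E'
from h import *
im=cv2.imread("pics/top0.png")
g=lambda pts,o:np.array(pts)/3.+np.array(o)-1/3.
A=(207,149);B=(347,144)
rect("base",bp(g([(198,93),(292,136),(210,300),(117,255)],A),.010))
rect("dock",bp(g([(151,154),(223,138),(248,238),(177,254)],B),.017))
rect("handle",bp(g([(193,160),(223,153),(233,213),(207,221)],B),.082))
hsv=cv2.cvtColor(im,cv2.COLOR_BGR2HSV)
def seg(name,lo,hi,box,z):
    m=cv2.inRange(hsv,lo,hi);k=np.zeros_like(m);x,y,w,h=box;k[y:y+h,x:x+w]=m[y:y+h,x:x+w]
    n,l,s,c=cv2.connectedComponentsWithStats(k);i=1+np.argmax(s[1:,4])
    v,u=np.nonzero(l==i);print(name,s[i],end=" ")
    rect(name,bp(np.c_[u,v],z))
seg("green",(60,80,30),(85,255,255),(230,170,80,90),.010)
seg("dockseg",(8,60,60),(25,255,255),(390,180,45,60),.017)
def prnt(x,y):print((x,y),hsv[y,x])
for p in((270,217),(275,205),(402,205),(417,208),(275,198)):prnt(*p)
E
```

```text
base centre [0.5047 0.1147] size 146.7 83.9 yaw -26.5
dock centre [ 0.5112 -0.2176] size 82.5 59.3 yaw 12.0
handle centre [ 0.5122 -0.2178] size 47.8 23.4 yaw 11.0
green [261 187  40  62 531] green centre [0.4954 0.0983] size 146.0 39.8 yaw -27.2
dockseg [397 190  33  39 745] dockseg centre [ 0.511  -0.2169] size 83.4 60.9 yaw 11.8
(270, 217) [ 16 166 135]
(275, 205) [ 21  27 149]
(402, 205) [ 17 119 148]
(417, 208) [ 13 161 119]
(275, 198) [ 19  74 111]
```

>>> servo_tool:
  deltas:
    - [[0.12, 0.2, 0, -0.02], [0.24, 0.4, 0, -0.05], [0.36, 0.6, 0, -0.08], [0.48, 0.8, 0, -0.11], [0.58, 1.0, 0, -0.14]]
  claw: 1

```text
time: 1.4
eef_pos: [0.3367, -0.5142, 0.2314]
tcp_rot: [0.447, 0.548, -0.447, 0.548]
contact_force: [-0.7, -0.9, -0.1]
opening: 0.999
```

>>> servo_tool:
  deltas:
    - [[0.12, 0.2, 0, 0], [0.24, 0.4, 0, 0], [0.36, 0.6, 0, 0], [0.48, 0.8, 0, 0], [0.58, 1.0, 0, 0]]

```text
time: 1.9
eef_pos: [0.3948, -0.4141, 0.2315]
tcp_rot: [0.446, 0.548, -0.446, 0.549]
contact_force: [-0.6, -1.1, -0.9]
opening: 1.001
```

>>> servo_tool:
  deltas:
    - [[0.12, 0.2, 0, 0], [0.24, 0.4, 0, 0], [0.36, 0.6, 0, 0], [0.48, 0.8, 0, 0], [0.58, 1.0, 0, 0]]

```text
time: 2.4
eef_pos: [0.4527, -0.3142, 0.2316]
tcp_rot: [0.446, 0.548, -0.446, 0.549]
contact_force: [0.3, -0.5, -0.8]
opening: 1.006
```

>>> servo_tool:
  deltas:
    - [[0.12, 0.2, 0, 0], [0.24, 0.4, 0, 0], [0.36, 0.6, -0.1, 0], [0.48, 0.8, -0.3, 0], [0.6, 0.97, -0.5, 0]]

```text
time: 2.9
eef_pos: [0.513, -0.2171, 0.1815]
tcp_rot: [0.446, 0.548, -0.446, 0.549]
contact_force: [0.2, -0.3, 0.6]
opening: 0.996
```

>>> servo_tool:
  deltas:
    - [[-0.01, 0, -0.2, 0], [-0.01, -0.01, -0.4, 0], [-0.01, -0.01, -0.6, 0], [-0.01, -0.01, -0.8, 0], [-0.01, -0.01, -0.9, 0]]

```text
time: 3.4
eef_pos: [0.5103, -0.2183, 0.0894]
tcp_rot: [0.446, 0.55, -0.446, 0.547]
contact_force: [-0.8, 0.4, -0.5]
opening: 0.996
```

```bash
python3 - <<'E'
from h import *
a=read_camera("scene");b=read_camera("top")
u,v=proj([.51,-.217,.06],"scene")[0].astype(int);p,q=proj([.51,-.217,.06])[0].astype(int)
f=lambda im,x,y:cv2.resize(im[max(0,y-60):y+60,x-60:x+60],(380,380),interpolation=cv2.INTER_CUBIC)
cv2.imwrite("pics/g1.png",np.hstack([f(a,u,v),f(b,p,q)]));print(u,v,p,q)
E
```

```text
376 252 416 207
```

View pics/g1.png

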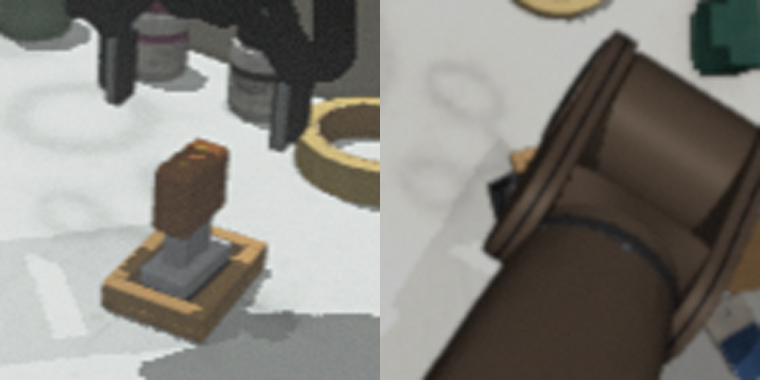

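The fingers straddle the handle: tips at (118,100) and (280,148) in the left crop, handle top at (190,150). I'll descend and grip.

>>> servo_tool:
  deltas:
    - [[0.01, 0, -0.1, 0], [0.01, 0, -0.2, 0], [0.01, 0, -0.3, 0], [0.01, 0, -0.42, 0], [0.01, 0, -0.42, 0]]

```text
time: 4.0
eef_pos: [0.5108, -0.2181, 0.0469]
tcp_rot: [0.446, 0.55, -0.446, 0.547]
contact_force: [-0.3, 0.7, 0.4]
opening: 1.001
```

>>> servo_tool:
  deltas:
    - [[0, 0, 0, 0], [0, 0, 0, 0], [0, 0, 0, 0], [0, 0, 0, 0], [0, 0, 0, 0]]
  claw: -1
  force: 60

```text
time: 4.5
eef_pos: [0.5126, -0.2191, 0.0498]
tcp_rot: [0.446, 0.548, -0.446, 0.549]
contact_force: [1.0, 1.2, 0.5]
opening: 0.246
```

>>> servo_tool:
  deltas:
    - [[0, 0, 0, 0], [0, 0, 0, 0], [0, 0, 0, 0], [0, 0, 0, 0], [0, 0, 0, 0]]

```text
time: 5.0
eef_pos: [0.5126, -0.2192, 0.0498]
tcp_rot: [0.446, 0.548, -0.446, 0.549]
contact_force: [1.0, 1.3, 3.1]
opening: 0.249
```

>>> servo_tool:
  deltas:
    - [[0, 0, 0.1, 0], [0, 0, 0.25, 0], [0, 0, 0.45, 0], [0, 0, 0.7, 0], [0, 0, 0.9, 0]]

```text
time: 5.5
eef_pos: [0.512, -0.2191, 0.1411]
tcp_rot: [0.446, 0.548, -0.446, 0.549]
contact_force: [0.4, -0.5, -1.8]
opening: 0.252
```

>>> servo_tool:
  deltas:
    - [[0, 0.2, 0.1, -0.05], [-0.01, 0.4, 0.1, -0.1], [-0.02, 0.6, 0.1, -0.15], [-0.02, 0.8, 0.1, -0.2], [-0.02, 1.0, 0.1, -0.24]]

```text
time: 6.0
eef_pos: [0.5096, -0.1182, 0.1497]
tcp_rot: [-0.542, -0.454, 0.542, -0.454]
contact_force: [-0.9, -0.3, -3.2]
opening: 0.251
```

```bash
python3 - <<'E'
from h import *
a=read_camera("scene");b=read_camera("top")
cv2.imwrite("pics/s2.png",a);cv2.imwrite("pics/t2.png",b)
s=get_state();print(s["eef_pos"],s["contact_force"],s["wrist_torque"],s["tcp_rot"],s["opening"])
e=s["eef_pos"]
u,v=proj(e,"scene")[0].astype(int)
x,y=proj([.505,.115,.05],"scene")[0].astype(int)
f=lambda im,x,y:cv2.resize(im[max(0,y-60):y+60,x-60:x+60],(390,390),interpolation=cv2.INTER_CUBIC)
print(u,v,x,y)
cv2.imwrite("pics/g2.png",np.hstack([f(a,u,v),f(a,x,y)]))
E
```

```text
[ 0.50942089 -0.11696448  0.14944511] [-0.54804487 -0.10879169 -2.54275645] [-0.00324968 -0.00747919 -0.00641404] [-0.54060567 -0.45616074  0.54078317 -0.45521034] 0.24815778717774023
332 187 253 201
```

View pics/g2.png

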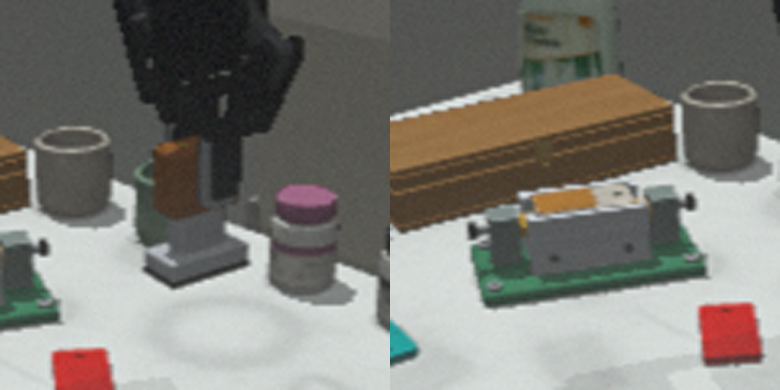

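```bash
python3 - <<'E'
from h import *
s=get_state();e=np.array(s["eef_pos"])
from scipy.spatial.transform import Rotation as Ro
R=Ro.from_quat(s["tcp_rot"]).as_matrix();print("R",np.round(R,3).tolist())
g=lambda p,o:np.array(p)/3.25-.35+np.array(o)
F=bp(g([(147,272),(178,286),(247,267)],(272,127)),e[2]-.0418,"scene")
print("foot",F.round(4).tolist(),np.linalg.norm(np.diff(F,axis=0),axis=1))
c=(F[0]+F[2])/2; print("foot centre - tcp",c-e[:2], "long yaw",np.degrees(np.arctan2(*(F[2]-F[1])[::-1])))
yaw=np.arctan2(R[1,2],R[0,2])+np.pi/2;ax=np.array([np.cos(yaw),np.sin(yaw)]);print("tool long yaw",np.degrees(yaw)," along/lat",(c-e[:2])@ax,(c-e[:2])@[-ax[1],ax[0]])
P=bp(g([(86,243),(97,305),(317,270)],(193,141)),np.array([.01,.008,.008]),"scene")
print("base",P.round(4).tolist(),np.linalg.norm(np.diff(P,axis=0),axis=1),"ctr",(P[0]+P[2])/2,"yaw",np.degrees(np.arctan2(*(P[2]-P[1])[::-1])))
# top camera: all green pixels -> outline; bright frame
im=cv2.imread("pics/t2.png");o=np.array([232,174])
cv2.imwrite("pics/c3.png",cv2.resize(im[174:254,232:312],(640,640)[:2],interpolation=cv2.INTER_CUBIC)[:600])
E
```

```text
R [[-0.001, 0.986, -0.169], [0.001, -0.169, -0.986], [-1.0, -0.001, -0.001]]
foot [[0.4851, -0.1016], [0.4843, -0.1259], [0.5282, -0.1361]] [0.02422799 0.04506684]
foot centre - tcp [-0.00281043 -0.00189137] long yaw -13.099001481309946
tool long yaw -9.75309620294727  along/lat -0.0024494077142190045 -0.002340130442045534
base [[0.457, 0.1849], [0.4136, 0.1052], [0.5453, 0.0422]] [0.09077359 0.14591738] ctr [0.50111261 0.11359614] yaw -25.555440051904363
```

View pics/c3.png

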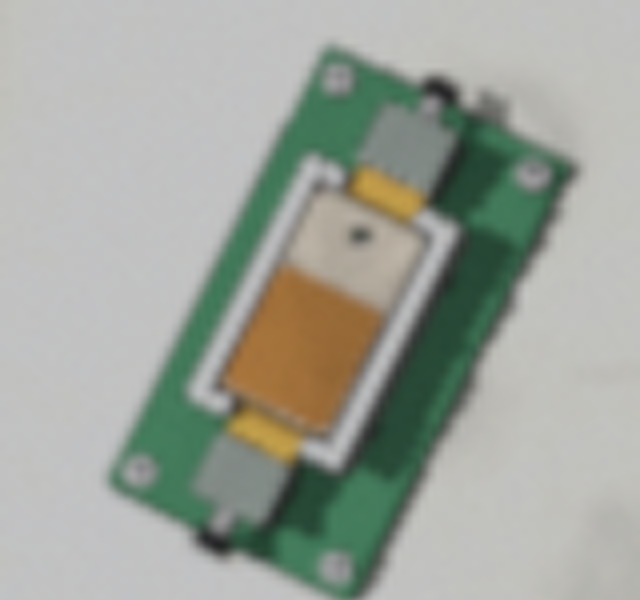

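```bash
python3 - <<'E'
from h import *
g=lambda p:(np.array(p)+.5)/8-.5+np.array([232,174])
rect("frame",bp(g([(315,155),(463,228),(340,470),(190,397)]),.051))
rect("tile",bp(g([(318,187),(428,236),(328,434),(222,386)]),.051))
rect("base",bp(g([(330,45),(578,168),(362,606),(110,480)]),.010))
rect("screws",bp(g([(338,80),(533,173),(337,567),(139,470)]),.012))
E
```

```text
frame centre [0.5043 0.1156] size 79.2 48.6 yaw -27.2
tile centre [0.5048 0.1165] size 64.7 35.3 yaw -25.8
base centre [0.5043 0.1148] size 147.0 84.8 yaw -26.8
screws centre [0.5048 0.1171] size 131.8 66.3 yaw -26.8
```

>>> servo_tool:
  deltas:
    - [[0, 0.2, 0, -0.04], [-0.01, 0.4, 0, -0.08], [-0.02, 0.6, 0, -0.12], [-0.03, 0.8, 0, -0.16], [-0.05, 1.0, 0, -0.187]]

```text
time: 6.6
eef_pos: [0.5051, -0.019, 0.1497]
tcp_rot: [-0.602, -0.37, 0.602, -0.371]
contact_force: [-0.0, -0.6, -2.9]
opening: 0.249
```

>>> servo_tool:
  deltas:
    - [[0, 0.25, 0, 0], [0, 0.5, 0, 0], [0, 0.75, 0, 0], [0, 0.9, 0, 0], [0, 1.0, 0, 0]]

```text
time: 7.1
eef_pos: [0.5052, 0.0815, 0.1495]
tcp_rot: [-0.602, -0.371, 0.602, -0.372]
contact_force: [1.2, -0.7, -4.0]
opening: 0.246
```

>>> servo_tool:
  deltas:
    - [[0, 0.1, -0.1, 0], [0, 0.2, -0.2, 0], [0, 0.3, -0.3, 0], [0, 0.33, -0.4, 0], [0, 0.33, -0.4, 0]]

```text
time: 7.6
eef_pos: [0.5035, 0.1142, 0.1067]
tcp_rot: [-0.6, -0.372, 0.603, -0.37]
contact_force: [0.4, 0.3, -2.5]
opening: 0.249
```

```bash
python3 - <<'E'
from h import *
a=read_camera("scene");b=read_camera("top")
s=get_state();print(s["time"],s["eef_pos"],s["contact_force"],s["wrist_torque"],s["tcp_rot"],s["opening"])
x,y=proj([.505,.115,.06],"scene")[0].astype(int);p,q=proj([.505,.115,.06])[0].astype(int)
f=lambda im,x,y:cv2.resize(im[y-45:y+45,x-45:x+45],(400,400),interpolation=cv2.INTER_CUBIC)
print(x,y)
cv2.imwrite("pics/g4.png",np.hstack([f(a,x,y),f(b,p,q)]))
E
```

```text
7.7 [0.50495903 0.11382343 0.10868272] [-0.68558903 -0.20129912 -3.11864555] [-0.00731763 -0.00902855 -0.0145222 ] [-0.60146155 -0.37125163  0.60232349 -0.37097526] 0.24780920745520607
253 197
```

View pics/g4.png

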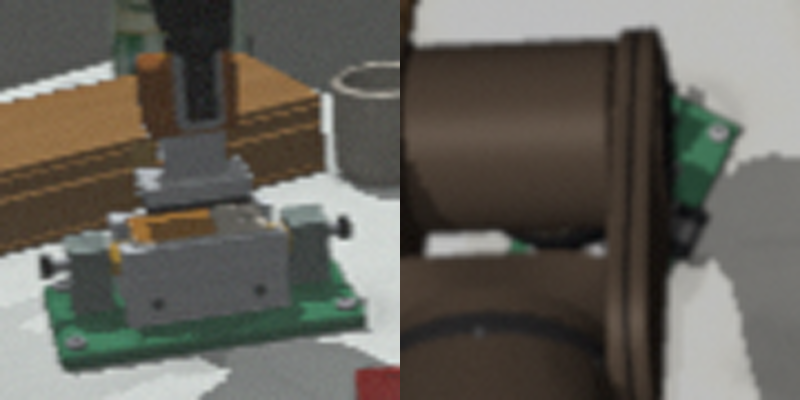

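The foot hangs over the pocket, with the frame top running from (122,250) to (285,232) in the left crop. I'll overlay model outlines to check centring in a single camera.

```bash
cat > ov.py <<'E'
from h import *
def box(c,yaw,l,w,z):
    a=np.radians(yaw);A=np.array([[np.cos(a),-np.sin(a)],[np.sin(a),np.cos(a)]])
    P=(np.array([[1,1],[1,-1],[-1,-1],[-1,1]])*[l/2,w/2])@A.T+c
    return np.c_[P,np.full(4,z)]
def overlay(fn,press=(.5046,.1158),pyaw=-26.7,off=(0,0)):
    im=read_camera("scene");s=get_state();e=np.array(s["eef_pos"]);print(s["time"],e,s["contact_force"])
    x,y=proj([*press,.06],"scene")[0].astype(int);h=38;k=15
    big=cv2.resize(im[y-h:y+h,x-h:x+h],None,fx=k/2,fy=k/2,interpolation=cv2.INTER_CUBIC)
    def dr(B,col):
        q=((proj(B,"scene")-[x-h,y-h]+.5)*k/2).round().astype(np.int32);cv2.polylines(big,[q],True,col,1)
    c=e[:2]+off
    for l,w,z in((52,28,0),(52,28,.014),(46,22,.036),(46,22,.074)):dr(box(c,pyaw,l/1e3,w/1e3,e[2]-.0418+z),(0,0,255))
    for l,w,z in((150,84,.01),(150,84,0),(78,48,.051)):dr(box(press,pyaw,l/1e3,w/1e3,z),(255,255,0))
    cv2.imwrite(fn,big)
E
python3 -c "
from ov import *
overlay('pics/o5.png')"
```

```text
7.75 [0.50543411 0.11376065 0.10932597] [ 1.34672231 -0.25283581 -2.44004263]
```

View pics/o5.png

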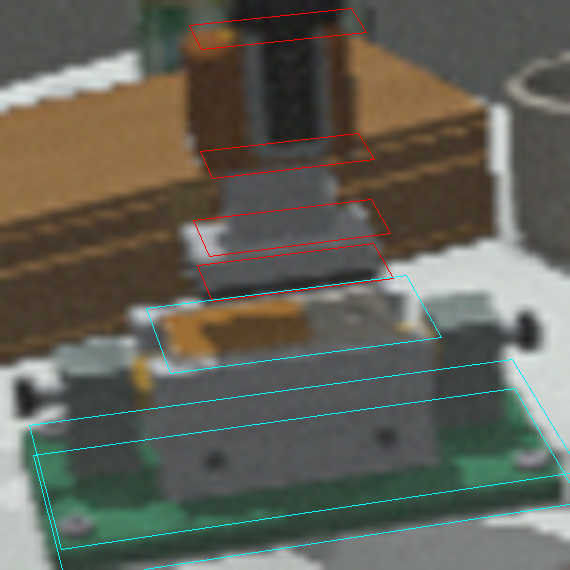

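The models and the picture agree to about 3 mm. I'll nudge 1 mm in x and 1 mm in y, then come down just above the tile.

>>> servo_tool:
  deltas:
    - [[0.01, 0.01, 0, 0], [0.01, 0.01, -0.03, 0], [0.01, 0.01, -0.06, 0], [0.01, 0.01, -0.09, 0], [0.01, 0.01, -0.12, 0]]

```text
time: 8.25
eef_pos: [0.5061, 0.115, 0.097]
tcp_rot: [-0.602, -0.371, 0.602, -0.371]
contact_force: [-0.6, 0.6, -2.7]
opening: 0.25
```

>>> servo_tool:
  deltas:
    - [[0, 0, -0.01, 0], [0, 0, -0.02, 0], [0, 0, -0.03, 0], [0, 0, -0.04, 0], [0, 0, -0.05, 0]]

```text
time: 8.75
eef_pos: [0.5064, 0.115, 0.0926]
tcp_rot: [0.602, 0.371, -0.602, 0.371]
contact_force: [-1.5, -0.1, 1.2]
opening: 0.249
```

>>> servo_tool:
  deltas:
    - [[0, 0, -0.01, 0], [0, 0, -0.02, 0], [0, 0, -0.03, 0], [0, 0, -0.04, 0], [0, 0, -0.05, 0]]

```text
time: 9.25
eef_pos: [0.5064, 0.115, 0.0876]
tcp_rot: [0.602, 0.371, -0.602, 0.371]
contact_force: [-1.9, -0.4, 3.6]
opening: 0.244
```

>>> servo_tool:
  deltas:
    - [[0, 0, -0.006, 0], [0, 0, -0.012, 0], [0, 0, -0.018, 0], [0, 0, -0.024, 0], [0, 0, -0.03, 0]]

```text
time: 9.75
eef_pos: [0.5065, 0.115, 0.0853]
tcp_rot: [0.602, 0.371, -0.602, 0.371]
contact_force: [-3.2, -2.1, 7.3]
opening: 0.249
```

>>> servo_tool:
  deltas:
    - [[0, 0, -0.006, 0], [0, 0, -0.012, 0], [0, 0, -0.018, 0], [0, 0, -0.024, 0], [0, 0, -0.03, 0]]

```text
time: 10.25
eef_pos: [0.5069, 0.115, 0.0827]
tcp_rot: [0.602, 0.371, -0.602, 0.371]
contact_force: [-1.4, -1.2, 4.0]
opening: 0.251
```

>>> servo_tool:
  deltas:
    - [[0, 0, -0.006, 0], [0, 0, -0.012, 0], [0, 0, -0.018, 0], [0, 0, -0.024, 0], [0, 0, -0.03, 0]]

```text
time: 10.75
eef_pos: [0.5068, 0.115, 0.0788]
tcp_rot: [0.602, 0.371, -0.601, 0.371]
contact_force: [-1.7, 0.2, 5.7]
opening: 0.25
```

>>> servo_tool:
  deltas:
    - [[0, 0, -0.004, 0], [0, 0, -0.008, 0], [0, 0, -0.012, 0], [0, 0, -0.016, 0], [0, 0, -0.02, 0]]

```text
time: 11.25
eef_pos: [0.5068, 0.1151, 0.0767]
tcp_rot: [0.602, 0.371, -0.601, 0.371]
contact_force: [-2.6, -0.8, 4.8]
opening: 0.251
```

>>> servo_tool:
  deltas:
    - [[0, 0, -0.004, 0], [0, 0, -0.008, 0], [0, 0, -0.012, 0], [0, 0, -0.016, 0], [0, 0, -0.02, 0]]

```text
time: 11.75
eef_pos: [0.5068, 0.1151, 0.0746]
tcp_rot: [0.602, 0.371, -0.601, 0.371]
contact_force: [-1.3, -0.1, 5.0]
opening: 0.249
```

>>> servo_tool:
  deltas:
    - [[0, 0, -0.002, 0], [0, 0, -0.004, 0], [0, 0, -0.006, 0], [0, 0, -0.008, 0], [0, 0, -0.01, 0]]

```text
time: 12.25
eef_pos: [0.5068, 0.115, 0.0738]
tcp_rot: [0.602, 0.371, -0.602, 0.371]
contact_force: [0.2, 0.1, 6.0]
opening: 0.245
```

>>> servo_tool:
  deltas:
    - [[0, 0, -0.002, 0], [0, 0, -0.004, 0], [0, 0, -0.006, 0], [0, 0, -0.008, 0], [0, 0, -0.01, 0]]

```text
time: 12.75
eef_pos: [0.507, 0.115, 0.0737]
tcp_rot: [0.602, 0.371, -0.602, 0.371]
contact_force: [-1.0, -0.7, 10.6]
opening: 0.248
```

>>> servo_tool:
  deltas:
    - [[0, 0, -0.002, 0], [0, 0, -0.004, 0], [0, 0, -0.006, 0], [0, 0, -0.006, 0], [0, 0, -0.006, 0]]

```text
time: 13.25
eef_pos: [0.5071, 0.115, 0.0736]
tcp_rot: [0.602, 0.371, -0.602, 0.371]
contact_force: [-2.3, -0.6, 14.4]
opening: 0.25
```

Firm stop: 9 N gained over 0.2 mm. I'll hold, then back off gently and watch whether the tile follows.

>>> servo_tool:
  deltas:
    - [[0, 0, 0, 0], [0, 0, 0, 0], [0, 0, 0, 0], [0, 0, 0, 0], [0, 0, 0, 0]]

```text
time: 13.75
eef_pos: [0.5071, 0.115, 0.0736]
tcp_rot: [0.602, 0.371, -0.602, 0.371]
contact_force: [-1.4, 0.9, 11.4]
opening: 0.249
```

>>> servo_tool:
  deltas:
    - [[0, 0, 0.01, 0], [0, 0, 0.02, 0], [0, 0, 0.03, 0], [0, 0, 0.04, 0], [0, 0, 0.05, 0]]

```text
time: 14.25
eef_pos: [0.5047, 0.1149, 0.0752]
tcp_rot: [-0.601, -0.372, 0.603, -0.37]
contact_force: [-0.6, 0.4, -2.9]
opening: 0.245
```

>>> servo_tool:
  deltas:
    - [[0, 0, 0.01, 0], [0, 0, 0.02, 0], [0, 0, 0.03, 0], [0, 0, 0.03, 0], [0, 0, 0.03, 0]]

```text
time: 14.75
eef_pos: [0.5061, 0.115, 0.0797]
tcp_rot: [-0.602, -0.371, 0.602, -0.371]
contact_force: [0.1, -0.4, -2.4]
opening: 0.245
```

>>> servo_tool:
  deltas:
    - [[0, 0, 0.1, 0], [0, 0, 0.25, 0], [0, 0, 0.45, 0], [0, 0, 0.6, 0], [0, 0, 0.7, 0]]

```text
time: 15.25
eef_pos: [0.507, 0.1151, 0.1519]
tcp_rot: [0.603, 0.371, -0.601, 0.372]
contact_force: [0.8, -0.3, -2.6]
opening: 0.244
```

>>> servo_tool:
  deltas:
    - [[0, -0.15, 0, 0.04], [0, -0.35, 0, 0.09], [0.01, -0.6, 0, 0.14], [0.01, -0.8, 0, 0.19], [0.02, -1.0, 0, 0.24]]

```text
time: 15.75
eef_pos: [0.5079, 0.0142, 0.1498]
tcp_rot: [-0.521, -0.478, 0.521, -0.478]
contact_force: [-0.3, -0.3, -2.9]
opening: 0.244
```

>>> servo_tool:
  deltas:
    - [[0, -0.2, 0, 0.05], [0.01, -0.4, 0, 0.1], [0.02, -0.6, 0, 0.15], [0.03, -0.8, 0, 0.187], [0.04, -1.0, 0, 0.187]]

```text
time: 16.25
eef_pos: [0.512, -0.0857, 0.1498]
tcp_rot: [0.446, 0.549, -0.446, 0.549]
contact_force: [-0.4, 0.2, -3.1]
opening: 0.247
```

>>> servo_tool:
  deltas:
    - [[0, -0.2, 0, 0], [0, -0.4, 0, 0], [0, -0.6, 0, 0], [0, -0.8, 0, 0], [0, -1.0, 0, 0]]

```text
time: 16.75
eef_pos: [0.5119, -0.1857, 0.1497]
tcp_rot: [0.446, 0.549, -0.446, 0.548]
contact_force: [0.8, 0.2, -3.3]
opening: 0.247
```

>>> servo_tool:
  deltas:
    - [[0, -0.15, 0, 0], [0, -0.25, 0, 0], [0, -0.34, -0.1, 0], [0, -0.34, -0.2, 0], [0, -0.34, -0.2, 0]]

```text
time: 17.25
eef_pos: [0.5106, -0.2176, 0.1268]
tcp_rot: [0.446, 0.551, -0.446, 0.546]
contact_force: [-0.2, -0.4, -2.8]
opening: 0.251
```

```bash
python3 - <<'E'
from h import *
a=read_camera("scene");b=read_camera("top")
s=get_state();print(s["time"],s["eef_pos"],s["contact_force"],s["wrist_torque"],s["tcp_rot"],s["opening"])
x,y=proj([.511,-.217,.07],"scene")[0].astype(int)
f=lambda im,x,y:cv2.resize(im[y-42:y+42,x-42:x+42],(400,400),interpolation=cv2.INTER_CUBIC)
cv2.imwrite("pics/g6.png",np.hstack([f(a,x,y),f(b,273,214)]))
E
```

```text
17.35 [ 0.51164826 -0.21796383  0.1285651 ] [ 0.54917598  0.70515445 -2.79462768] [-0.05928382 -0.06461867 -0.01654388] [ 0.44607481  0.54953615 -0.44608179  0.54775754] 0.2501331937651759
```

View pics/g6.png

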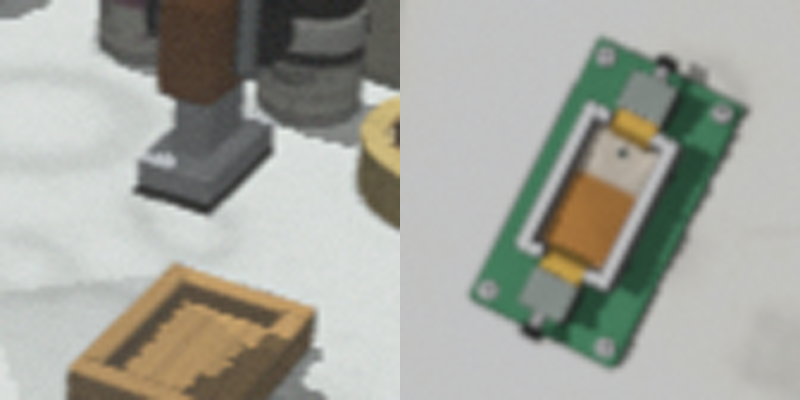

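The tile sits sunk and level, with both brass catches over its ends at (635,125) and (565,265). The tamper hangs upright over the dock, so I'll lower it.

>>> servo_tool:
  deltas:
    - [[0, 0, -0.15, 0], [0, 0, -0.3, 0], [0, 0, -0.45, 0], [0, 0, -0.58, 0], [0, 0, -0.68, 0]]

```text
time: 17.85
eef_pos: [0.5114, -0.2184, 0.0596]
tcp_rot: [0.446, 0.549, -0.446, 0.548]
contact_force: [-0.2, 0.0, -2.6]
opening: 0.249
```

>>> servo_tool:
  deltas:
    - [[0, 0, -0.02, 0], [0, 0, -0.04, 0], [0, 0, -0.06, 0], [0, 0, -0.08, 0], [0, 0, -0.09, 0]]

```text
time: 18.35
eef_pos: [0.5125, -0.2191, 0.0531]
tcp_rot: [0.446, 0.548, -0.446, 0.549]
contact_force: [0.2, 0.3, -1.8]
opening: 0.248
```

>>> servo_tool:
  deltas:
    - [[0, 0, -0.005, 0], [0, 0, -0.01, 0], [0, 0, -0.015, 0], [0, 0, -0.02, 0], [0, 0, -0.025, 0]]

```text
time: 18.85
eef_pos: [0.5122, -0.219, 0.0502]
tcp_rot: [0.446, 0.548, -0.446, 0.549]
contact_force: [0.4, -0.1, -1.7]
opening: 0.247
```

>>> servo_tool:
  deltas:
    - [[0, 0, -0.003, 0], [0, 0, -0.006, 0], [0, 0, -0.009, 0], [0, 0, -0.012, 0], [0, 0, -0.014, 0]]

```text
time: 19.35
eef_pos: [0.5124, -0.219, 0.0497]
tcp_rot: [0.446, 0.549, -0.446, 0.548]
contact_force: [-2.4, 2.5, 6.7]
opening: 0.248
```

>>> servo_tool:
  deltas:
    - [[0, 0, 0.005, 0], [0, 0, 0.01, 0], [0, 0, 0.01, 0], [0, 0, 0.01, 0], [0, 0, 0.01, 0]]

```text
time: 19.85
eef_pos: [0.5123, -0.219, 0.0498]
tcp_rot: [0.446, 0.548, -0.446, 0.549]
contact_force: [-0.1, 1.2, 1.5]
opening: 0.249
```

>>> servo_tool:
  deltas:
    - [[0, 0, 0, 0], [0, 0, 0, 0], [0, 0, 0, 0], [0, 0, 0, 0], [0, 0, 0, 0]]
  claw: 1

```text
time: 20.35
eef_pos: [0.5123, -0.2191, 0.0499]
tcp_rot: [0.446, 0.548, -0.446, 0.549]
contact_force: [-0.7, 0.9, -0.4]
opening: 0.998
```

>>> servo_tool:
  deltas:
    - [[0, 0, 0, 0], [0, 0, 0, 0], [0, 0, 0, 0], [0, 0, 0, 0], [0, 0, 0, 0]]

```text
time: 20.85
eef_pos: [0.5122, -0.219, 0.0498]
tcp_rot: [0.446, 0.549, -0.446, 0.549]
contact_force: [-0.0, -0.1, 0.6]
opening: 0.995
```

>>> servo_tool:
  deltas:
    - [[0, 0, 0.1, 0], [0, 0, 0.25, 0], [0, 0, 0.45, 0], [0, 0, 0.7, 0], [0, 0, 0.9, 0]]

```text
time: 21.35
eef_pos: [0.5129, -0.2194, 0.1429]
tcp_rot: [0.446, 0.547, -0.446, 0.55]
contact_force: [0.4, -0.8, -0.4]
opening: 1.002
```

>>> servo_tool:
  deltas:
    - [[-0.1, -0.2, 0.1, 0], [-0.2, -0.4, 0.2, 0], [-0.3, -0.6, 0.2, 0], [-0.4, -0.8, 0.2, 0], [-0.5, -1.0, 0.2, 0]]

```text
time: 21.85
eef_pos: [0.4622, -0.3201, 0.1619]
tcp_rot: [0.446, 0.548, -0.446, 0.549]
contact_force: [-0.3, -0.3, 0.7]
opening: 1.0
```

>>> servo_tool:
  deltas:
    - [[-0.1, -0.2, 0, 0], [-0.2, -0.4, 0, 0], [-0.3, -0.6, 0, 0], [-0.4, -0.8, 0, 0], [-0.4, -1.0, 0, 0]]

```text
time: 22.35
eef_pos: [0.4215, -0.4201, 0.1616]
tcp_rot: [0.446, 0.548, -0.447, 0.549]
contact_force: [0.2, -0.5, -0.2]
opening: 1.003
```

```bash
python3 - <<'E'
from h import *
a=read_camera("scene");b=read_camera("top")
s=get_state();print(s["time"],s["eef_pos"],s["contact_force"],s["opening"])
for q in("tamper_handle","dock","amber_tile"):print(q,[(np.round(d["at"],4).tolist(),round(d["p"],2)) for d in recognise("top",q)[:3]])
f=lambda im,x,y:cv2.resize(im[y-42:y+42,x-42:x+42],(390,390),interpolation=cv2.INTER_CUBIC)
x,y=proj([.511,-.217,.04],"scene")[0].astype(int)
cv2.imwrite("pics/g7.png",np.hstack([f(a,x,y),f(b,413,209)]))
x,y=proj([.505,.115,.04],"scene")[0].astype(int)
cv2.imwrite("pics/g8.png",np.hstack([f(a,x,y),f(b,273,214)]))
E
```

```text
22.45 [ 0.42206196 -0.42152713  0.16183615] [0.01274856 0.41756515 0.16533617] 1.0003395498245335
tamper_handle [([0.504, -0.2157, 0.0752], 0.92)]
dock [([0.5047, -0.2037, 0.0183], 0.89)]
amber_tile [([0.3429, 0.1308, 0.0081], 0.98), ([0.5021, 0.1171, 0.0337], 0.63), ([0.5034, -0.0226, 0.0026], 0.63)]
```

View pics/g7.png

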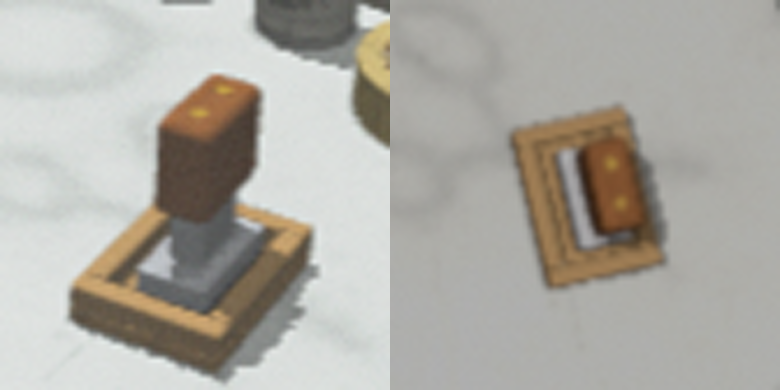

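View pics/g8.png

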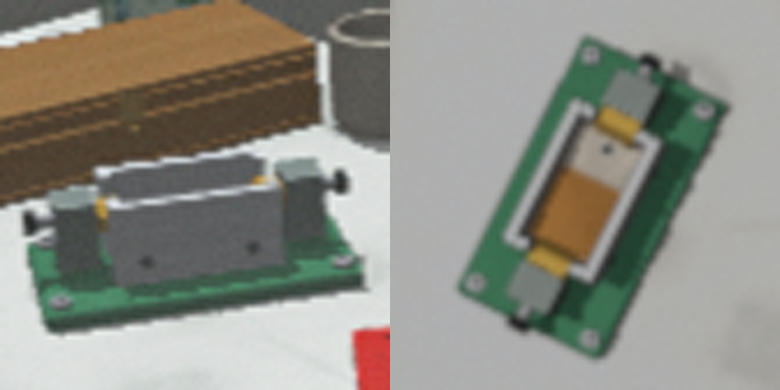

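The tamper stands upright in the dock recess. The tile is down out of sight behind the frame walls, with both catches over its ends. I'm handing in.

```bash
python3 -c "
from plant import *
print(sign_off())"
```

```text
the job is handed in; nothing more can be done
None
```

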